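Gauge the stock, then hold the sander hood at its mark

ROBOT

A 7-joint arm with a two-finger parallel gripper is mounted at the origin on the work surface. World frame = base frame: x ahead of the robot, y to its left, z up, the work surface at z = 0. Lengths are in m, angles in rad, forces in N, time in s.
With the tool pointing down it reaches from about 0.4 to 0.85 m from the base axis. Payload 4.5 kg.
Tool frame: the origin (TCP) lies on the centre line of the jaws, within the pads' length; the fingertips stand 11 mm ahead of it and the grasp point (between the pads) lies 8 mm behind it; z points along the fingers, y is the line along which they close (so a half turn about z gives the same grasp; the last joint's range is limited). The gripper opens to 88 mm and grips with 3 to 60 N. Pads are 18 mm wide; open, the fingers measure 123 mm over their backs; the gripper's body (75 mm by 187 mm) begins 45 mm behind the grasp point.
Start: joints at [1.259, 0.689, -0.195, 1.565, 0.157, 0.902, -0.215], TCP at [0.212, -0.588, 0.25] pointing down, gripper open.
Joint ranges: [-3.01, 3.01], [-0.46, 2.08], [-1.47, 1.51], [0.13, 2.56], [-1, 4.14], [0.04, 2.09], [-2.66, 2.66]. Speed limits (rad/s): [2.57, 2.57, 3.14, 3.14, 3.14, 3.14, 3.14].

INTERFACE

Orientations are given as a unit quaternion [x, y, z, w].
In Python, from plant import * gives the robot as it stands. The module is installed in compiled form; this text tells all that it offers.
- The arm moves only by the tool send_rows, never from a script. Its argument "motion" is a list of rows, each an object of numbers: "x", "y", "z": the shift along the tool's x, y, z in cm; "rx", "ry", "rz": the turn, a rotation vector about the tool's x, y, z in rad; "jaw": the finger opening in cm, from 0 to 8.81. In form: [{"x": .., "y": .., "z": .., "rx": .., "ry": .., "rz": .., "jaw": ..}, ...]. A call has exactly 5 rows; each row shifts and turns the commanded pose from where the row before left it, along the tool's axes as they then stand; what a row does not reach is not made up. A row lasts 1/10 s, in which the tool goes at most 50 mm and 8.59 degrees, less where a joint would pass 70% of its speed; a pose out of reach is approached as far as the arm can. A call is refused whole if a number of a shift passes 5 or a number of a turn 0.15, either way. A call with a gripper value outside its range is refused whole. The fingers move at their own pace and stop on an object; "grip_force" is the grip in N (left out, the last holds). Time passes only in rows, so rows that do not move let the fingers close, or fill a call up. It gives the time, the measured TCP pose, the force, the opening and the grip force at its end, in the units of the state.
- get_state(): the state, without advancing time (a new reading comes with each control period).
- snapshot(name): name is "scene" or "top"; returns a dict with "img" (384x512x3 uint8, red, green, blue), "vertical_fov" (degrees; the focal length in pixels is half the picture's height over the tangent of half this angle, whatever the lens; pixels are square), "cx", "cy" (the principal point, pixels), "extrinsics" (4x4, takes a point from camera to world coordinates). Camera axes: x right, y up, looking along -z (the intrinsics and any distortion apply to the point x, -y, -z); pixel columns grow to the right and rows downward; lengths in m; the calibration is good to about 2 mm. A picture is of the moment at which its call begins. There is no depth.
- finish_job(): hands the job in; it is judged then, once.
The state is a dict: "clock": time; "q": joint angles; "qd": joint speeds; "joint_torque": joint torques, N m; "tool_pos": TCP position; "eef_rot": TCP orientation; "contact_force": force on the tool from outside, world axes, zero at the start; "moment": the same for the moment, N m; "opening": opening from 0.0 (shut) to 1.0 (fully open); "finger_force": force on a finger pad.
Only numpy, scipy, OpenCV 4.12 (cv2) and the standard library are available. Lean on these libraries where they do the work, as an engineer would, in place of code of your own. Each camera call takes 0.05 s, during which the arm holds its last target. There are 200 camera calls.

TASK

Gauge the pine block that stands under the height gauge: push the gauge's red knob down until its foot rests firmly on the block, keep it there about a second, then let it spring back up, leaving the block in place. Then lift the bench sander's sprung hood by its front bar handle until the hood's black pointer stands in the coloured mark for that block - yellow (22 degrees open) for the 36 mm block, red (40 degrees open) for the 56 mm block. Finish while still holding the hood steady there in the fingers, with the second block, tools and offcut left where they lie.

Things in the scene. Friction and masses are not known exactly. Their poses are not given: they have to be found in the camera images.
- gauge_foot (a joint): height gauge slide: travel of the foot and its knob straight down, m. 0 = sprung fully up, foot sole 80 mm above the bench; limit 0.050. Height of the part under the foot = 0.080 - this value while the foot rests on it (0.044 on the 36 mm block, 0.024 on the 56 mm block). The spring pushes back with about 1.5 N at the top and 2.6 N at 0.044.
- gauge_knob_top (a point): centre of the flat top of the gauge's red round knob (40 mm diameter, 15 mm thick), 200 mm above the bench when up; it moves straight down with the foot. Press on it from above.
- gauge_foot_sole (a point): centre of the underside of the gauge's round steel foot (36 mm diameter), on the rod's axis, 120 mm below the knob's top.
- block_thin_center (a point): centre of the thin pine block, 60 x 60 x 36 mm high, standing on the bench. One of the two blocks stands under the gauge's foot, the other elsewhere on the bench.
- block_thick_center (a point): centre of the thick pine block, 60 x 60 x 56 mm high, standing on the bench.
- hood (a joint): opening angle of the sander's green hood, rad: 0 = shut, grows as its front edge rises; limit 1.05. A spring and its weight pull it shut (about 4 N at the handle at first, 7 N at 40 degrees); it falls shut when let go. Yellow mark: 0.314 to 0.454 rad (18 to 26 degrees, centre 0.384); red mark: 0.628 to 0.768 rad (36 to 44 degrees, centre 0.698).
- hood_handle (a point): centre of the hood's round steel bar handle, 12 mm thick, 110 mm long, level along the point's y axis, 109 mm above the bench when shut. It stands 45 mm in front of the hood's front edge on two 10 mm wide arms (50 mm either side of centre), nothing above or below it. The bar can turn between fingers gripping it from above. x axis: from bar to hinge, turning with the hood.
- hood_hinge (a point): centre of the hood's hinge axis (level, along the point's y), 105 mm above the bench at the sander's rear. The handle's centre moves about it on a circle of 245 mm radius (when shut: 245 mm before it and 4 mm above it). x axis: level from the shut handle to the hinge; z up.
- yellow_mark (a point): centre of the yellow mark on the sander's white quadrant (22 degrees open); the black pointer on the hood's edge stands beside it when the hood is so opened. The mark is 8 degrees high.
- red_mark (a point): centre of the red mark on the quadrant (40 degrees open), 8 degrees high.
- sanding_block: bystander: grey sanding block, 90 x 60 x 30 mm, origin under its centre.
- try_square: bystander: try square lying flat, black stock 140 x 32 x 16 mm (origin under its centre), yellow blade 250 mm long along its +y.
- saw: bystander: back saw lying flat, wooden handle, steel blade 240 x 75 mm, 24 mm high in all; origin on the bench under the front of its handle.
- offcut: bystander: brown wooden offcut, 160 x 50 x 22 mm, origin under its centre.
- gauge: height gauge, fixed to the bench; origin on the bench under the rod's axis, x axis along its blue arm to the column. Arm 32 mm wide, top at 130 mm, from 25 mm before the rod to 125 mm behind it; dark base 90 x 100 mm, 25 mm high, centred 105 mm behind the rod. Only rod and knob (and the 137 mm high column) rise above the arm.
- sander: bench sander, fixed green box 185 mm deep, 200 mm wide, 100 mm high; origin on the bench below the middle of the shut hood's front edge, x axis to its rear; front wall at x = 20 mm. Hood 200 x 200 mm. A white quadrant with the coloured marks stands beside the hood's left (+y) edge, 105 to 119 mm from the middle, up to 250 mm high.
Things that resemble listed ones, but are neither listed nor needed, are in the scene too. Leave any green or turquoise look-alike of the part that bears block_thick_center alone.

How it is judged:
On the way, in this order (a step that is already met when the one before it is completed fails the run):
1. the gauge's foot is pressed onto the block under it (more than 1 N for 0.4 s) while the hood is shut (value of joint hood below 0.1 rad and ((horizontal distance between block_thin_center and gauge_foot_sole below 0.022 m and contact force between gauge_foot and block_thin above 1 N and value of joint gauge_foot above 0.04 m) or (horizontal distance between block_thick_center and gauge_foot_sole below 0.022 m and contact force between gauge_foot and block_thick above 1 N and value of joint gauge_foot between 0.02 and 0.03 m))), for 0.4 s.
2. the gauge is let go and its foot is back up (value of joint gauge_foot below 0.005 m), for 0.1 s.
3. the fingers hold the hood steady inside the mark for the gauged block (((horizontal distance between block_thin_center and gauge_foot_sole below 0.022 m and value of joint hood between 0.314 and 0.454 rad) or (horizontal distance between block_thick_center and gauge_foot_sole below 0.022 m and value of joint hood between 0.628 and 0.768 rad)) and contact force between the fingers and hood above 1 N and velocity of joint hood between -0.05 and 0.05 rad/s), for 0.3 s.
At the end, for the whole second after the job is handed in: Hood held still in the fingers (over 1 N, under 0.05 rad/s) at 18 to 26 degrees if the 36 mm block is under the gauge, 36 to 44 degrees if the 56 mm one is; gauge foot up (within 5 mm); the gauged block on the bench within 22 mm of the rod's axis (all of step 3 and value of joint gauge_foot below 0.005 m and ((horizontal distance between block_thin_center and gauge_foot_sole below 0.022 m and height (world z) of block_thin_center below 0.022 m) or (horizontal distance between block_thick_center and gauge_foot_sole below 0.022 m and height (world z) of block_thick_center below 0.032 m))); the arm keeps its last pose, push and grip.
It fails at once if a pine block is shifted by more than 20 mm (distance of any of block_thin_center, block_thick_center from where it was at the start of the episode above 0.02 m).
It fails at once if a tool or the offcut is shifted by more than 30 mm (distance of any of sanding_block, try_square, saw, offcut from where it was at the start of the episode above 0.03 m).
It also fails if it takes over 51 s, if anything falls off the work surface, if the arm or the gripper's body presses on something with over 40 N, if the wrist force passes 120 N, or if a joint passes its speed limit or range.

## Working session

There is one attempt and no reset: what is moved stays moved. The work goes in short steps, Python scripts to look and compute and a tool call to move; the robot and the scene stay as the last step left them, time stands still between calls to the robot, and variables do not carry over. Pictures are saved under pics/ and viewed, at most 10 in all, crops included, and the job is handed in when it is done.

Besides the shell and the picture viewer there is one more tool, called after "Emit:" by a JSON object that holds its "api" and its "payload". send_rows: Moves the arm, as the interface text tells. Its arguments: {"type":"object","properties":{"motion":{"type":"array"},"grip_force":{"type":"number"}},"required":["motion"]}

```bash
mkdir -p pics; python3 - <<'E'
from plant import *
import cv2,numpy as np
s=get_state();print({k:np.round(v,4).tolist() for k,v in s.items()})
for n in("scene","top"):
    d=snapshot(n);cv2.imwrite(f"pics/{n}0.png",d["img"][:,:,::-1]);print(n,{k:(np.round(v,4).tolist()) for k,v in d.items() if k!="img"})
E
```

```text
{'clock': 0.0, 'q': [1.2588, 0.69, -0.1945, 1.5663, 0.1573, 0.9025, -0.2151], 'qd': [-0.0004, 0.0014, 0.0004, -0.0012, -0.0006, -0.0018, 0.0004], 'joint_torque': [-0.0009, -52.7567, -1.2671, -15.3425, -0.0526, 0.0067, 0.0002], 'tool_pos': [0.2116, -0.5875, 0.2489], 'eef_rot': [0.9851, 0.1721, -0.0002, -0.0009], 'contact_force': [0.422, 0.5352, -0.6855], 'moment': [0.01, -0.0131, -0.0434], 'finger_force': 0.0, 'opening': 0.9968}
scene {'vertical_fov': 49.4879, 'cx': 255.3813, 'cy': 190.7716, 'extrinsics': [[-0.7827, -0.4084, 0.4697, 1.2818], [0.6222, -0.4976, 0.6043, 0.99], [-0.0131, 0.7652, 0.6436, 1.2062], [0.0, 0.0, 0.0, 1.0]]}
top {'vertical_fov': 52.1472, 'cx': 256.6121, 'cy': 190.2214, 'extrinsics': [[0.0203, 0.9878, -0.1546, 0.3139], [-0.9998, 0.0198, -0.0046, -0.0183], [-0.0015, 0.1547, 0.988, 1.3807], [0.0, 0.0, 0.0, 1.0]]}
```

View pics/scene0.png

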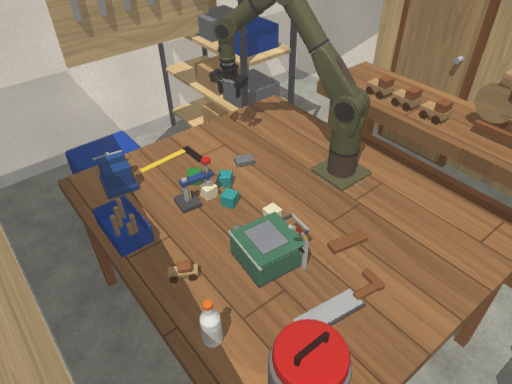

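View pics/top0.png

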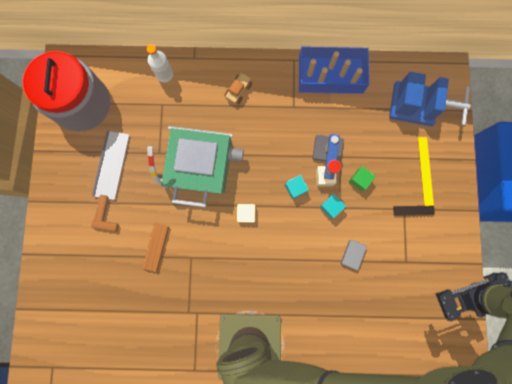

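The views show the sander left of centre (top view about 198,160), the gauge with its red knob at about (335,166), a pale block under it and another at (246,214). Next I'll view enlarged crops.

```bash
python3 - <<'E'
import cv2,numpy as np
t=cv2.imread("pics/top0.png");s=cv2.imread("pics/scene0.png")
def c(i,x,y,w,h,f):
    return cv2.resize(i[y:y+h,x:x+w],(w*f,h*f),interpolation=cv2.INTER_CUBIC)
a=np.hstack([c(t,140,120,100,100,4),c(t,285,120,100,75,4)[:300] if 0 else c(t,290,120,80,100,4)])
cv2.imwrite("pics/c1.png",cv2.resize(a,None,fx=1,fy=1))
b=np.hstack([c(s,225,195,95,90,4),c(s,165,145,95,90,4)])
cv2.imwrite("pics/c2.png",b);print(a.shape,b.shape)
E
```

```text
(400, 720, 3) (360, 760, 3)
```

View pics/c1.png

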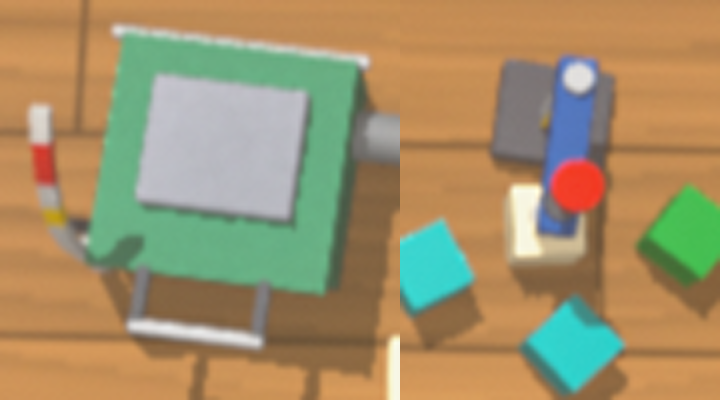

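View pics/c2.png

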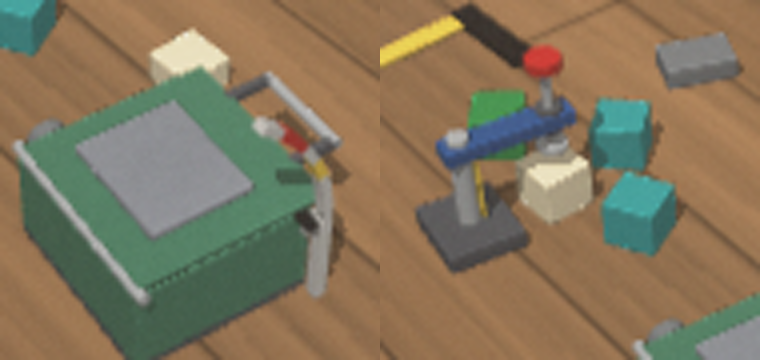

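```bash
cat > h.py <<'E'
import numpy as np, cv2
from plant import *
CAM={}
def load():
    for n in("scene","top"):
        d=snapshot(n);CAM[n]=d
    return CAM
def ray(n,u,v):
    d=CAM[n];E=np.array(d["extrinsics"]);f=192/np.tan(np.radians(d["vertical_fov"])/2)
    return E[:3,3],E[:3,:3]@np.array([(u-d["cx"])/f,-(v-d["cy"])/f,-1])
def onz(n,u,v,z):
    o,r=ray(n,u,v);return (o+r*(z-o[2])/r[2]).round(4)
def tri(a,b):
    (o1,r1),(o2,r2)=ray("top",*a),ray("scene",*b)
    t,_,_,_=np.linalg.lstsq(np.c_[r1,-r2],o2-o1,rcond=None)
    p,q=o1+r1*t[0],o2+r2*t[1];return ((p+q)/2).round(4),np.linalg.norm(p-q).round(4)
def px(n,p):
    d=CAM[n];E=np.array(d["extrinsics"]);f=192/np.tan(np.radians(d["vertical_fov"])/2)
    c=E[:3,:3].T@(np.array(p)-E[:3,3]);return (d["cx"]+f*c[0]/-c[2]).round(1),(d["cy"]-f*c[1]/-c[2]).round(1)
E
python3 - <<'E'
from h import *
load()
L=lambda u,v:(140+u/4,120+v/4);R=lambda u,v:(290+(u-400)/4,120+v/4)
SL=lambda u,v:(225+u/4,195+v/4);SR=lambda u,v:(165+(u-380)/4,145+v/4)
print("knob",onz("top",*R(577,183),.2),onz("scene",*SR(543,56),.2),tri(R(577,183),SR(543,56)))
print("column",onz("top",*R(579,76),.137),onz("scene",*SR(457,137),.137),tri(R(579,76),SR(457,137)))
for a,b in(((132,325),(333,145)),((262,341),(268,76))):print("handle",onz("top",*L(*a),.109),onz("scene",*SL(*b),.109),tri(L(*a),SL(*b)))
for a,b in(((118,31),(143,297)),((366,62),(18,147))):print("hinge",onz("top",*L(*a),.105),onz("scene",*SL(*b),.105),tri(L(*a),SL(*b)))
print("other handle arm")
# block under gauge: near edge top / bottom, right edges, front-left
for z in(.036,.056):
  print(z,"top corners scene",[onz("scene",*SR(*p),z) for p in((555,187),(591,165),(520,170))],"top cam",[onz("top",*R(*p),z) for p in((510,188),(510,258),(580,262))])
print("bottom",[onz("scene",*SR(*p),0) for p in((555,220),(592,195),(522,200))])
print("tri near corner", tri(R(510,188),SR(555,187)))
E
```

```text
knob [ 0.5796 -0.25    0.2   ] [ 0.5792 -0.2449  0.2   ] (array([ 0.5787, -0.2491,  0.198 ]), np.float64(0.0035))
column [ 0.6834 -0.2649  0.137 ] [ 0.6831 -0.2586  0.137 ] (array([ 0.6826, -0.264 ,  0.1342]), np.float64(0.0042))
handle [0.471 0.26  0.109] [0.4748 0.2627 0.109 ] (array([0.4717, 0.2605, 0.1053]), np.float64(0.0007))
handle [0.46   0.1533 0.109 ] [0.4587 0.1571 0.109 ] (array([0.4589, 0.1547, 0.1075]), np.float64(0.0036))
hinge [0.7211 0.286  0.105 ] [0.7188 0.2877 0.105 ] (array([0.72  , 0.2868, 0.1053]), np.float64(0.0028))
hinge [0.6982 0.0759 0.105 ] [0.6977 0.079  0.105 ] (array([0.6977, 0.0768, 0.1035]), np.float64(0.0025))
other handle arm
0.036 top corners scene [array([ 0.5893, -0.2326,  0.036 ]), array([ 0.5374, -0.2389,  0.036 ]), array([ 0.6031, -0.2815,  0.036 ])] top cam [array([ 0.6109, -0.2235,  0.036 ]), array([ 0.5488, -0.2233,  0.036 ]), array([ 0.5464, -0.284 ,  0.036 ])]
0.056 top corners scene [array([ 0.6011, -0.2117,  0.056 ]), array([ 0.5501, -0.2179,  0.056 ]), array([ 0.6147, -0.2598,  0.056 ])] top cam [array([ 0.6065, -0.2205,  0.056 ]), array([ 0.5453, -0.2202,  0.056 ]), array([ 0.543 , -0.2801,  0.056 ])]
bottom [array([ 0.5992, -0.2232,  0.    ]), array([ 0.5436, -0.2323,  0.    ]), array([ 0.6089, -0.2748,  0.    ])]
tri near corner (array([ 0.6031, -0.2173,  0.0548]), np.float64(0.0095))
```

Knob at about (0.579, -0.248); bar centre at about (0.4657, 0.208), sander yaw -6.15°. The hinge minus 245 mm agrees with the bar. The press will measure the block's height. First I'll turn the tool to the sander's yaw while going to the knob, with the jaws shut.

Emit:
{"api": "send_rows", "payload": {"motion": [{"rz": -0.15, "jaw": 0}, {"rz": -0.15, "jaw": 0}, {"rz": -0.15, "jaw": 0}, {"rz": -0.15, "jaw": 0}, {"rz": -0.15, "jaw": 0}], "grip_force": 20}}

```text
schema error: expected keys x, y, z, rx, ry, rz, jaw
```

Emit:
{"api": "send_rows", "payload": {"motion": [{"rz": -0.123, "jaw": 0}, {"rz": -0.123, "jaw": 0}, {"rz": -0.122, "jaw": 0}, {"x": 3.1, "y": 2.7, "jaw": 0}, {"x": 3.1, "y": 2.7, "jaw": 0}]}}

```text
schema error: expected keys x, y, z, rx, ry, rz, jaw
```

Emit:
{"api": "send_rows", "payload": {"motion": [{"x": 3.1, "y": 2.7, "jaw": 0}, {"x": 3.1, "y": 2.7, "jaw": 0}, {"x": 3.1, "y": 2.7, "jaw": 0}, {"x": 3.1, "y": 2.7, "jaw": 0}, {"x": 3.1, "y": 2.7, "jaw": 0}]}}

```text
schema error: expected keys x, y, z, rx, ry, rz, jaw
```

Emit:
{"api": "send_rows", "payload": {"motion": [{"x": 3.1, "y": 2.7, "jaw": 0}, {"x": 3.1, "y": 2.7, "jaw": 0}, {"x": 3.1, "y": 2.7, "jaw": 0}, {"jaw": 0}, {"jaw": 0}]}}

```text
schema error: expected keys x, y, z, rx, ry, rz, jaw
```

All keys are needed in each row.

Emit:
{"api": "send_rows", "payload": {"motion": [{"x": 0, "y": 0, "z": 0, "rx": 0, "ry": 0, "rz": -0.15, "jaw": 0}, {"x": 0, "y": 0, "z": 0, "rx": 0, "ry": 0, "rz": -0.15, "jaw": 0}, {"x": 0, "y": 0, "z": 0, "rx": 0, "ry": 0, "rz": -0.15, "jaw": 0}, {"x": 0, "y": 0, "z": 0, "rx": 0, "ry": 0, "rz": -0.15, "jaw": 0}, {"x": 0, "y": 0, "z": 0, "rx": 0, "ry": 0, "rz": -0.15, "jaw": 0}], "grip_force": 20}}

```text
clock: 0.7
tool_pos: [0.2117, -0.5879, 0.2495]
eef_rot: [0.852, 0.523, -0.0, -0.0]
contact_force: [0.7, 0.5, -0.1]
opening: 0.567
finger_force: 0.0
```

Emit:
{"api": "send_rows", "payload": {"motion": [{"x": 0, "y": 0, "z": 0, "rx": 0, "ry": 0, "rz": -0.123, "jaw": 0}, {"x": 0, "y": 0, "z": 0, "rx": 0, "ry": 0, "rz": -0.123, "jaw": 0}, {"x": 0, "y": 0, "z": 0, "rx": 0, "ry": 0, "rz": -0.122, "jaw": 0}, {"x": 3.1, "y": 2.7, "z": 0, "rx": 0, "ry": 0, "rz": 0, "jaw": 0}, {"x": 3.1, "y": 2.7, "z": 0, "rx": 0, "ry": 0, "rz": 0, "jaw": 0}]}}

```text
clock: 1.2
tool_pos: [0.2714, -0.5323, 0.2492]
eef_rot: [0.745, 0.667, -0.0, -0.0]
contact_force: [2.0, 0.6, 0.3]
opening: 0.113
finger_force: 0.0
```

Emit:
{"api": "send_rows", "payload": {"motion": [{"x": 3.1, "y": 2.7, "z": 0, "rx": 0, "ry": 0, "rz": 0, "jaw": 0}, {"x": 3.1, "y": 2.7, "z": 0, "rx": 0, "ry": 0, "rz": 0, "jaw": 0}, {"x": 3.1, "y": 2.7, "z": 0, "rx": 0, "ry": 0, "rz": 0, "jaw": 0}, {"x": 3.1, "y": 2.7, "z": 0, "rx": 0, "ry": 0, "rz": 0, "jaw": 0}, {"x": 3.1, "y": 2.7, "z": 0, "rx": 0, "ry": 0, "rz": 0, "jaw": 0}]}}

```text
clock: 1.7
tool_pos: [0.4238, -0.3913, 0.2496]
eef_rot: [0.744, 0.668, -0.0, -0.0]
contact_force: [0.6, 0.4, 0.1]
opening: 0.006
finger_force: 0.0
```

Emit:
{"api": "send_rows", "payload": {"motion": [{"x": 3.1, "y": 2.7, "z": 0, "rx": 0, "ry": 0, "rz": 0, "jaw": 0}, {"x": 3.1, "y": 2.7, "z": 0, "rx": 0, "ry": 0, "rz": 0, "jaw": 0}, {"x": 3.1, "y": 2.7, "z": 0, "rx": 0, "ry": 0, "rz": 0, "jaw": 0}, {"x": 0, "y": 0, "z": 0, "rx": 0, "ry": 0, "rz": 0, "jaw": 0}, {"x": 0, "y": 0, "z": 0, "rx": 0, "ry": 0, "rz": 0, "jaw": 0}]}}

```text
clock: 2.2
tool_pos: [0.5139, -0.3077, 0.2495]
eef_rot: [0.743, 0.669, -0.0, -0.0]
contact_force: [-0.2, -0.6, 0.3]
opening: 0.007
finger_force: 0.0
```

Emit:
{"api": "send_rows", "payload": {"motion": [{"x": 2.2, "y": 2, "z": 0, "rx": 0, "ry": 0, "rz": 0, "jaw": 0}, {"x": 2.2, "y": 2, "z": 0, "rx": 0, "ry": 0, "rz": 0, "jaw": 0}, {"x": 2.2, "y": 1.8, "z": 0, "rx": 0, "ry": 0, "rz": 0, "jaw": 0}, {"x": 0, "y": 0, "z": 1.5, "rx": 0, "ry": 0, "rz": 0, "jaw": 0}, {"x": 0, "y": 0, "z": 1.5, "rx": 0, "ry": 0, "rz": 0, "jaw": 0}]}}

```text
clock: 2.7
tool_pos: [0.5778, -0.2504, 0.2195]
eef_rot: [0.744, 0.668, -0.0, 0.001]
contact_force: [-0.8, -1.3, -0.4]
opening: 0.008
finger_force: 0.0
```

```bash
python3 - <<'E'
from h import *
load()
s=get_state();p=s["tool_pos"];print(p,px("top",p+np.array([0,0,-.011])),px("scene",p+np.array([0,0,-.011])))
c=lambda i,x,y,w,h:cv2.resize(i[y:y+h,x:x+w],(w*5,h*5),interpolation=cv2.INTER_CUBIC)
a=np.hstack([c(CAM["top"]["img"],295,115,70,80),c(CAM["scene"]["img"],165,130,70,80)])
cv2.imwrite("pics/k1.png",a[:,:,::-1])
E
```

```text
[ 0.57537908 -0.25108236  0.21750514] (np.float64(335.0), np.float64(166.7)) (np.float64(205.6), np.float64(156.7))
```

View pics/k1.png

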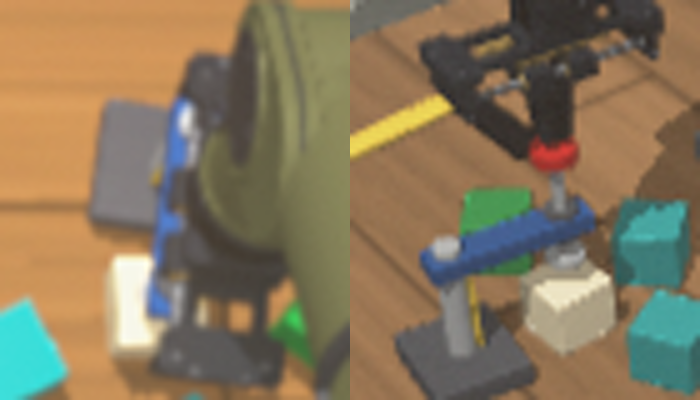

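The fingers stand just over the red knob (right panel, about (553,150)). Pressing down in steps.

Emit:
{"api": "send_rows", "payload": {"motion": [{"x": 0.1, "y": 0.1, "z": 0.5, "rx": 0, "ry": 0, "rz": 0, "jaw": 0}, {"x": 0, "y": 0, "z": 0.6, "rx": 0, "ry": 0, "rz": 0, "jaw": 0}, {"x": 0, "y": 0, "z": 0.6, "rx": 0, "ry": 0, "rz": 0, "jaw": 0}, {"x": 0, "y": 0, "z": 0.6, "rx": 0, "ry": 0, "rz": 0, "jaw": 0}, {"x": 0, "y": 0, "z": 0.6, "rx": 0, "ry": 0, "rz": 0, "jaw": 0}]}}

```text
clock: 3.3
tool_pos: [0.5794, -0.2491, 0.1906]
eef_rot: [0.744, 0.668, -0.0, 0.001]
contact_force: [0.1, -1.9, 2.6]
opening: 0.006
finger_force: 1.1
```

Emit:
{"api": "send_rows", "payload": {"motion": [{"x": 0, "y": 0, "z": 0.3, "rx": 0, "ry": 0, "rz": 0, "jaw": 0}, {"x": 0, "y": 0, "z": 0.3, "rx": 0, "ry": 0, "rz": 0, "jaw": 0}, {"x": 0, "y": 0, "z": 0, "rx": 0, "ry": 0, "rz": 0, "jaw": 0}, {"x": 0, "y": 0, "z": 0, "rx": 0, "ry": 0, "rz": 0, "jaw": 0}, {"x": 0, "y": 0, "z": 0, "rx": 0, "ry": 0, "rz": 0, "jaw": 0}]}}

```text
clock: 3.8
tool_pos: [0.5793, -0.2486, 0.1875]
eef_rot: [0.744, 0.668, -0.0, 0.001]
contact_force: [-4.3, -0.6, 19.4]
opening: 0.003
finger_force: 9.4
```

The foot stopped at about 24 mm of travel with 19 N, so this is the 56 mm block and the red mark. I'll hold there, then release.

Emit:
{"api": "send_rows", "payload": {"motion": [{"x": 0, "y": 0, "z": 0, "rx": 0, "ry": 0, "rz": 0, "jaw": 0}, {"x": 0, "y": 0, "z": 0, "rx": 0, "ry": 0, "rz": 0, "jaw": 0}, {"x": 0, "y": 0, "z": 0, "rx": 0, "ry": 0, "rz": 0, "jaw": 0}, {"x": 0, "y": 0, "z": 0, "rx": 0, "ry": 0, "rz": 0, "jaw": 0}, {"x": 0, "y": 0, "z": 0, "rx": 0, "ry": 0, "rz": 0, "jaw": 0}]}}

```text
clock: 4.3
tool_pos: [0.5793, -0.2486, 0.1875]
eef_rot: [0.744, 0.668, -0.0, 0.001]
contact_force: [-5.7, -0.2, 19.2]
opening: 0.006
finger_force: 9.4
```

Emit:
{"api": "send_rows", "payload": {"motion": [{"x": 0, "y": 0, "z": 0, "rx": 0, "ry": 0, "rz": 0, "jaw": 0}, {"x": 0, "y": 0, "z": 0, "rx": 0, "ry": 0, "rz": 0, "jaw": 0}, {"x": 0, "y": 0, "z": 0, "rx": 0, "ry": 0, "rz": 0, "jaw": 0}, {"x": 0, "y": 0, "z": -0.7, "rx": 0, "ry": 0, "rz": 0, "jaw": 0}, {"x": 0, "y": 0, "z": -1, "rx": 0, "ry": 0, "rz": 0, "jaw": 0}]}}

```text
clock: 4.8
tool_pos: [0.579, -0.2482, 0.2019]
eef_rot: [0.744, 0.668, -0.0, -0.0]
contact_force: [-0.3, -1.3, 1.1]
opening: 0.006
finger_force: 0.8
```

Emit:
{"api": "send_rows", "payload": {"motion": [{"x": 0, "y": 0, "z": -1, "rx": 0, "ry": 0, "rz": 0, "jaw": 0}, {"x": 0, "y": 0, "z": -2, "rx": 0, "ry": 0, "rz": 0, "jaw": 0}, {"x": 0, "y": 0, "z": -2, "rx": 0, "ry": 0, "rz": 0, "jaw": 0}, {"x": 0, "y": 0, "z": -1, "rx": 0, "ry": 0, "rz": 0, "jaw": 0}, {"x": 0, "y": 0, "z": 0, "rx": 0, "ry": 0, "rz": 0, "jaw": 3.2}]}}

```text
clock: 5.3
tool_pos: [0.5801, -0.2479, 0.2631]
eef_rot: [0.744, 0.668, 0.001, 0.001]
contact_force: [-0.5, 0.5, -0.6]
opening: 0.071
finger_force: 0.0
```

Emit:
{"api": "send_rows", "payload": {"motion": [{"x": 4.4, "y": -1.6, "z": 0, "rx": 0, "ry": 0, "rz": 0, "jaw": 3.2}, {"x": 4.4, "y": -1.6, "z": 0, "rx": 0, "ry": 0, "rz": 0, "jaw": 3.2}, {"x": 4.4, "y": -1.6, "z": 0, "rx": 0, "ry": 0, "rz": 0, "jaw": 3.2}, {"x": 4.4, "y": -1.6, "z": 0, "rx": 0, "ry": 0, "rz": 0, "jaw": 3.2}, {"x": 4.4, "y": -1.6, "z": 0, "rx": 0, "ry": 0, "rz": 0, "jaw": 3.2}]}}

```text
clock: 5.8
tool_pos: [0.5217, -0.0193, 0.2608]
eef_rot: [0.744, 0.668, -0.001, -0.001]
contact_force: [1.1, 0.6, 0.3]
opening: 0.363
finger_force: 0.0
```

Emit:
{"api": "send_rows", "payload": {"motion": [{"x": 4.4, "y": -1.6, "z": 0, "rx": 0, "ry": 0, "rz": 0, "jaw": 3.2}, {"x": 4.4, "y": -1.6, "z": 0, "rx": 0, "ry": 0, "rz": 0, "jaw": 3.2}, {"x": 4.4, "y": -1.6, "z": 0, "rx": 0, "ry": 0, "rz": 0, "jaw": 3.2}, {"x": 4.4, "y": -1.6, "z": 0, "rx": 0, "ry": 0, "rz": 0, "jaw": 3.2}, {"x": 4.4, "y": -1.6, "z": 0, "rx": 0, "ry": 0, "rz": 0, "jaw": 3.2}]}}

```text
clock: 6.3
tool_pos: [0.4657, 0.2077, 0.2608]
eef_rot: [0.744, 0.668, -0.001, -0.0]
contact_force: [1.1, 0.2, 0.3]
opening: 0.365
finger_force: 0.0
```

Emit:
{"api": "send_rows", "payload": {"motion": [{"x": 0, "y": 0, "z": 0, "rx": 0, "ry": 0, "rz": 0, "jaw": 3.2}, {"x": 0, "y": 0, "z": 0, "rx": 0, "ry": 0, "rz": 0, "jaw": 3.2}, {"x": 0, "y": 0, "z": 0, "rx": 0, "ry": 0, "rz": 0, "jaw": 3.2}, {"x": 0, "y": 0, "z": 0, "rx": 0, "ry": 0, "rz": 0, "jaw": 3.2}, {"x": 0, "y": 0, "z": 0, "rx": 0, "ry": 0, "rz": 0, "jaw": 3.2}]}}

```text
clock: 6.8
tool_pos: [0.4675, 0.2047, 0.2615]
eef_rot: [0.745, 0.667, -0.0, 0.0]
contact_force: [-0.2, -0.1, -0.1]
opening: 0.364
finger_force: 0.0
```

Emit:
{"api": "send_rows", "payload": {"motion": [{"x": 0, "y": 0, "z": 3, "rx": 0, "ry": 0, "rz": 0, "jaw": 3.2}, {"x": 0, "y": 0, "z": 3, "rx": 0, "ry": 0, "rz": 0, "jaw": 3.2}, {"x": 0, "y": 0, "z": 3, "rx": 0, "ry": 0, "rz": 0, "jaw": 3.2}, {"x": 0, "y": 0, "z": 3, "rx": 0, "ry": 0, "rz": 0, "jaw": 3.2}, {"x": 0, "y": 0, "z": 0, "rx": 0, "ry": 0, "rz": 0, "jaw": 3.2}]}}

```text
clock: 7.3
tool_pos: [0.4655, 0.2043, 0.1389]
eef_rot: [0.744, 0.668, -0.003, -0.001]
contact_force: [-0.1, -0.5, 0.3]
opening: 0.365
finger_force: 0.0
```

```bash
python3 - <<'E'
from h import *
load()
s=get_state();print(s["tool_pos"])
c=lambda i,x,y,w,h:cv2.resize(i[y:y+h,x:x+w],(w*5,h*5),interpolation=cv2.INTER_CUBIC)
a=np.hstack([c(CAM["top"]["img"],155,160,65,75),c(CAM["scene"]["img"],230,170,95,75)])
cv2.imwrite("pics/k2.png",a[:,:,::-1])
E
```

```text
[0.46730906 0.20587831 0.1419497 ]
```

View pics/k2.png

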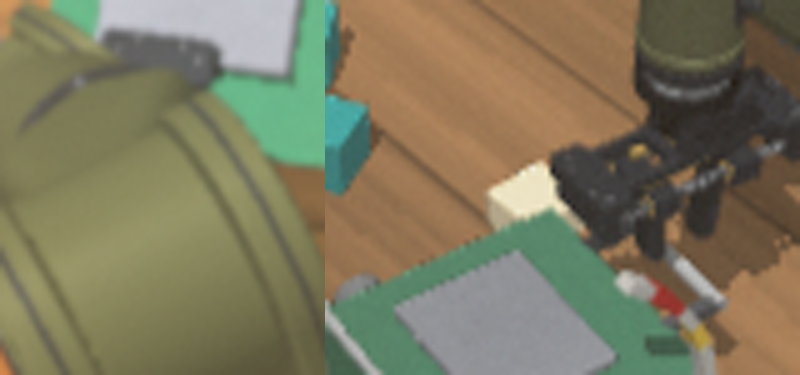

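The fingers straddle the bar (right panel, near (680,240)), clear of the hood edge. Descending and gripping.

Emit:
{"api": "send_rows", "payload": {"motion": [{"x": 0, "y": -0.1, "z": 1, "rx": 0, "ry": 0, "rz": 0, "jaw": 3.2}, {"x": 0, "y": 0, "z": 1, "rx": 0, "ry": 0, "rz": 0, "jaw": 3.2}, {"x": 0, "y": 0, "z": 1, "rx": 0, "ry": 0, "rz": 0, "jaw": 3.2}, {"x": 0, "y": 0, "z": 0.9, "rx": 0, "ry": 0, "rz": 0, "jaw": 3.2}, {"x": 0, "y": 0, "z": 0, "rx": 0, "ry": 0, "rz": 0, "jaw": 3.2}], "grip_force": 30}}

```text
clock: 7.9
tool_pos: [0.4655, 0.206, 0.1015]
eef_rot: [0.744, 0.668, -0.001, -0.0]
contact_force: [-0.1, -0.7, 0.9]
opening: 0.359
finger_force: 0.0
```

Emit:
{"api": "send_rows", "payload": {"motion": [{"x": 0, "y": 0, "z": 0, "rx": 0, "ry": 0, "rz": 0, "jaw": 0.5}, {"x": 0, "y": 0, "z": 0, "rx": 0, "ry": 0, "rz": 0, "jaw": 0.5}, {"x": 0, "y": 0, "z": 0, "rx": 0, "ry": 0, "rz": 0, "jaw": 0.5}, {"x": 0, "y": 0, "z": 0, "rx": 0, "ry": 0, "rz": 0, "jaw": 0.5}, {"x": 0, "y": 0, "z": 0, "rx": 0, "ry": 0, "rz": 0, "jaw": 0.5}], "grip_force": 30}}

```text
clock: 8.4
tool_pos: [0.4651, 0.2066, 0.1028]
eef_rot: [0.744, 0.669, -0.001, -0.0]
contact_force: [-4.8, 2.0, 1.6]
opening: 0.12
finger_force: 30.0
```

```bash
python3 - <<'E'
import numpy as np
for a in np.radians(np.arange(0.93,41,4.0)): pass
R=.245;a0=.0163
A=a0+np.linspace(0,.698,16)
print(np.c_[np.diff(-R*np.cos(A)),np.diff(R*np.sin(A))].round(4)*100, R*(np.cos(a0)-np.cos(A[-1])),R*np.sin(A[-1])-.004)
E
```

```text
[[0.05 1.14]
 [0.1  1.14]
 [0.15 1.13]
 [0.2  1.12]
 [0.26 1.11]
 [0.31 1.1 ]
 [0.36 1.08]
 [0.41 1.06]
 [0.46 1.04]
 [0.5  1.02]
 [0.55 1.  ]
 [0.6  0.97]
 [0.64 0.94]
 [0.68 0.91]
 [0.73 0.88]] 0.05985721654547028 0.15649672925707345
```

Gripped (opening about the bar's 12 mm, 30 N). Lifting along the arc.

Emit:
{"api": "send_rows", "payload": {"motion": [{"x": 0, "y": 0.05, "z": -1.14, "rx": 0, "ry": 0, "rz": 0, "jaw": 0.5}, {"x": 0, "y": 0.1, "z": -1.14, "rx": 0, "ry": 0, "rz": 0, "jaw": 0.5}, {"x": 0, "y": 0.15, "z": -1.13, "rx": 0, "ry": 0, "rz": 0, "jaw": 0.5}, {"x": 0, "y": 0.2, "z": -1.12, "rx": 0, "ry": 0, "rz": 0, "jaw": 0.5}, {"x": 0, "y": 0.26, "z": -1.11, "rx": 0, "ry": 0, "rz": 0, "jaw": 0.5}]}}

```text
clock: 8.9
tool_pos: [0.4723, 0.2058, 0.1596]
eef_rot: [0.744, 0.668, -0.001, -0.001]
contact_force: [-3.2, 2.4, -6.1]
opening: 0.126
finger_force: 30.0
```

Emit:
{"api": "send_rows", "payload": {"motion": [{"x": 0, "y": 0.31, "z": -1.1, "rx": 0, "ry": 0, "rz": 0, "jaw": 0.5}, {"x": 0, "y": 0.36, "z": -1.08, "rx": 0, "ry": 0, "rz": 0, "jaw": 0.5}, {"x": 0, "y": 0.41, "z": -1.06, "rx": 0, "ry": 0, "rz": 0, "jaw": 0.5}, {"x": 0, "y": 0.46, "z": -1.04, "rx": 0, "ry": 0, "rz": 0, "jaw": 0.5}, {"x": 0, "y": 0.5, "z": -1.02, "rx": 0, "ry": 0, "rz": 0, "jaw": 0.5}]}}

```text
clock: 9.4
tool_pos: [0.4914, 0.2037, 0.2124]
eef_rot: [0.744, 0.669, -0.002, -0.002]
contact_force: [-4.9, 3.2, -4.7]
opening: 0.123
finger_force: 30.0
```

Emit:
{"api": "send_rows", "payload": {"motion": [{"x": 0, "y": 0.55, "z": -1, "rx": 0, "ry": 0, "rz": 0, "jaw": 0.5}, {"x": 0, "y": 0.6, "z": -0.97, "rx": 0, "ry": 0, "rz": 0, "jaw": 0.5}, {"x": 0, "y": 0.64, "z": -0.94, "rx": 0, "ry": 0, "rz": 0, "jaw": 0.5}, {"x": 0, "y": 0.68, "z": -0.91, "rx": 0, "ry": 0, "rz": 0, "jaw": 0.5}, {"x": 0, "y": 0.73, "z": -0.88, "rx": 0, "ry": 0, "rz": 0, "jaw": 0.5}]}}

```text
clock: 9.9
tool_pos: [0.521, 0.2005, 0.2591]
eef_rot: [0.743, 0.669, -0.004, -0.003]
contact_force: [-9.9, 3.0, -1.5]
opening: 0.123
finger_force: 30.0
```

Emit:
{"api": "send_rows", "payload": {"motion": [{"x": 0, "y": 0, "z": 0, "rx": 0, "ry": 0, "rz": 0, "jaw": 0.5}, {"x": 0, "y": 0, "z": 0, "rx": 0, "ry": 0, "rz": 0, "jaw": 0.5}, {"x": 0, "y": 0, "z": 0, "rx": 0, "ry": 0, "rz": 0, "jaw": 0.5}, {"x": 0, "y": 0, "z": 0, "rx": 0, "ry": 0, "rz": 0, "jaw": 0.5}, {"x": 0, "y": 0, "z": 0, "rx": 0, "ry": 0, "rz": 0, "jaw": 0.5}]}}

```text
clock: 10.4
tool_pos: [0.5208, 0.2005, 0.2589]
eef_rot: [0.743, 0.669, -0.004, -0.003]
contact_force: [-11.3, 3.6, -0.3]
opening: 0.123
finger_force: 30.0
```

```bash
python3 - <<'E'
from h import *
load()
P=np.array([get_state()["tool_pos"]]);print(P)
ang=np.degrees(np.arcsin((P[0,2]+.008-.105)/.245))-.93;print("angle from z",ang)
c=lambda i,x,y,w,h:cv2.resize(i[y:y+h,x:x+w],(w*5,h*5),interpolation=cv2.INTER_CUBIC)
cv2.imwrite("pics/k3.png",np.hstack([c(CAM["scene"]["img"],225,165,95,110),c(CAM["scene"]["img"],170,140,60,110)])[:,:,::-1])
E
```

```text
[[0.52081834 0.2005091  0.25891949]]
angle from z 40.43823278913932
```

View pics/k3.png

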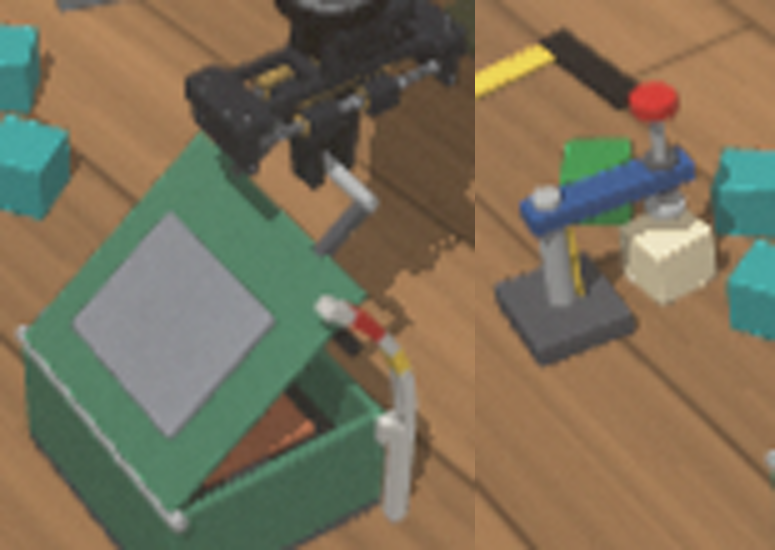

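The pointer (345,340) stands beside the red mark (368,322), at about 39–40°. The gauge foot is up, the block is in place, and the reading is steady. Handing in.

```bash
python3 -c "
from plant import *
print(finish_job())"
```

```text
the job is handed in; nothing more can be done
None
```

I pressed the gauge onto the block, which read 56 mm, and released it. I then lifted the hood to the red mark, about 40° open, and handed the job in while still holding it steady; no verdict came back.

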